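# Hold the gearbox cover over its screw holes

## Robot

A 6-joint arm with a two-finger parallel gripper is mounted at the origin on the work surface. World frame = base frame: x ahead of the robot, y to its left, z up, the work surface at z = 0. Lengths are in mm, angles in rad, forces in N, time in s.
With the tool pointing down it reaches from about 300 to 875 mm from the base axis. Payload 6.4 kg.
Tool frame: the origin (TCP) lies midway between the tips of the shut fingers; the grasp point (between the pads) lies 19 mm behind it; z points along the fingers, y is the line along which they close (so a half turn about z gives the same grasp; the last joint's range is limited). The gripper opens to 85 mm and grips with 20 to 120 N. Pads are 22 mm wide; open, the fingers measure 114 mm over their backs; the gripper's body (76 mm by 85 mm) begins 54 mm behind the grasp point. The pads swing forward as they close: fully open they stand 13 mm farther back than shut.
Start: joints at [-1.398, 0.181, 1.607, -0, 1.354, -0.206], TCP at [212.655, -534.246, 231.288] pointing down, gripper open.
Joint ranges: [-2.99, 2.99], [-0.89, 2.07], [0.3, 2.58], [-1.14, 4.28], [0, 2.63], [-3.12, 3.12]. Speed limits (rad/s): [2.57, 2.57, 3.01, 3.14, 3.14, 3.14].

## Interface

Orientations are given as a rotation vector (axis times angle).
In Python, from cell import readout, read_camera, r gives the robot as it stands. The module is installed in compiled form; this text tells all that it offers.
- The arm moves only by the shell command python3 -m handwheel 'ROWS' [OPENING] [FORCE]. ROWS is JSON, a list of rows, each a list of 4 numbers: the shift along the tool's x, y, z in cm, then the turn about the tool's z in rad. In form: [[dx, dy, dz, roll], ...]. A call has 1 to 8 rows; each row is the pose to reach, as a shift and turn from the pose commanded when the call began, along the tool's axes at that moment; what a row does not reach only later rows make up. A row lasts 1/10 s, in which the tool goes at most 50 mm and 8.59 degrees, less where a joint would pass 70% of its speed; a pose out of reach is approached as far as the arm can. A call with a gripper value outside its range is refused whole. OPENING is the closure, from 0 (fully open) to 1 (shut), set as the call begins (- or left out, the last holds). The fingers move at their own pace and stop on an object; FORCE is the grip in N (left out, the last holds). Time passes only in rows, so rows that repeat a pose let the fingers close. It gives the time, the measured TCP pose, the force, the opening and the grip force at its end, in the units of the state.
- readout.sense(): the state, without advancing time (a new reading comes with each control period).
- read_camera(name): name is "scene" or "top" or "wrist"; returns a dict with "image" (384x512x3 uint8, red, green, blue), "mtx" (3x3 intrinsics, pixels), "R" (3x3) and "t" (3): a world point X has camera coordinates R X + t; the wrist camera has in their place "tool_from_camera" (4x4, takes a point from camera to tool coordinates, whose origin is the TCP and whose axes are the flange's). Camera axes: x right, y down, z forward; pixel columns grow to the right and rows downward; lengths in mm; the calibration is good to about 2 mm. The wrist camera is an equidistant fisheye: a pixel r from the principal point sees the ray r / f radians off the axis. A picture is of the moment at which its call begins: read the wrist's pose just before it. There is no depth.
- r.finish_job(): hands the job in; it is judged then, once.
The state is a dict: "t": time; "joint_pos": joint angles; "dq": joint speeds; "joint_torque": joint torques, N m; "position": TCP position; "tcp_rot": TCP orientation; "wrist_force": force on the tool from outside, world axes, zero at the start; "wrist_torque": the same for the moment, N m; "opening": opening from 0.0 (shut) to 1.0 (fully open); "grasp_force": force on a finger pad.
Only numpy, scipy, OpenCV 4.12 (cv2) and the standard library are available. Lean on these libraries where they do the work, as an engineer would, in place of code of your own. Each camera call takes 0.05 s, during which the arm holds its last target. There are 200 camera calls.

## Task

Pull the aluminium gearbox cover up out of the spring catches of its parking stand, carry it to the open gearbox and hold it hovering level about 10 mm above the casing, with its three holes over the three threaded holes (two-hole end over two-hole end, each threaded hole wholly in view through its cover hole), ready for someone to start the screws. Do not let the cover touch the gearbox, leave the other things on the bench where they are, and finish while still holding the cover there: do not set it down or let go.

Things in the scene. Friction and masses are not known exactly. Their poses are not given: they have to be found in the camera images.
- cover: flat bare-aluminium cover plate, 140 (its x) x 100 (its y) x 6 mm, about 0.32 kg, with a lifting rib standing on its middle: 70 mm long along x, 16 mm wide in y, rising 36 mm above the plate's top face, to be gripped across y. Origin at the centre of the plate's underside, z up. Three 13 mm through-holes: two at its -x end, one in the middle of its +x end
- cover_grip (a point): point on the cover's lifting rib, 30 mm above the plate's underside (24 mm above its top face), in the middle of the rib; axes as the cover
- cover_hole0 (a point): cover's hole at its -x, +y corner, at the underside: (-55, 36, 0) mm in the cover
- cover_hole1 (a point): cover's hole at its -x, -y corner, at the underside: (-55, -36, 0) mm in the cover
- cover_hole2 (a point): cover's single hole at its +x end, at the underside: (55, 0, 0) mm in the cover
- stand: parking stand fixed to the bench: plywood block 240 (x) x 126 (y) x 30 mm, origin at the centre of its underside. The cover lies on its top face, axes along the stand's, held down by two sprung steel roller catches (up to 22 mm above the block) lapping nearly 3 mm over the cover's -x and +x ends. Pulled straight up the catches give in the first few mm at about 10 N plus its weight; it is clear of them after 20 mm
- gearbox: grey gearbox casing fixed to the bench, 150 (x) x 110 (y) mm, 70 mm high, open at the top, with a stub shaft from its -x side (35 mm long, 32 mm up) and foot flanges along both y sides. Origin at the centre of its underside. Its top face has three 6 mm threaded holes in the cover's pattern: two at -x, one at +x
- box_hole0 (a point): mouth of the threaded hole at the casing's -x, +y corner: (-55, 36, 70) mm in the gearbox; belongs under cover_hole0
- box_hole1 (a point): mouth of the threaded hole at the casing's -x, -y corner: (-55, -36, 70) mm; belongs under cover_hole1
- box_hole2 (a point): mouth of the single threaded hole at the casing's +x end: (55, 0, 70) mm; belongs under cover_hole2
- grease: bystander: grey jar with a black lid, 60 mm across, 85 mm high; origin at the centre of its underside
- screw_tray: bystander: small open steel tray with screws, 90 x 70 x 25 mm; origin at the centre of its underside
- spanner: bystander: steel spanner lying on the bench, along its own x

How it is judged (in metres and radians):
On the way:
1. the cover is pulled out of the catches and held clear above the stand or beyond (height (world z) of cover above 0.055 m and contact force between cover and the fingers above 1 N and contact force between cover and stand below 0.1 N), for 0.2 s.
At the end, for the whole second after the job is handed in: Every cover hole within 3.5 mm sideways of its threaded hole and 4 to 20 mm above it; cover level within 0.08 rad, slower than 20 mm/s, gripped by the fingers, touching neither gearbox nor stand; bystanders within 30 mm of their starts (horizontal distance between cover_hole0 and box_hole0 below 0.0035 m and z of cover_hole0 in the frame of box_hole0 between 0.004 and 0.02 m and horizontal distance between cover_hole1 and box_hole1 below 0.0035 m and z of cover_hole1 in the frame of box_hole1 between 0.004 and 0.02 m and horizontal distance between cover_hole2 and box_hole2 below 0.0035 m and z of cover_hole2 in the frame of box_hole2 between 0.004 and 0.02 m and angle between cover's own z axis and vertical below 0.08 rad and linear speed of cover below 0.02 m/s and contact force between cover and the fingers above 1 N and contact force between cover and gearbox below 0.1 N and contact force between cover and stand below 0.1 N and distance of each of grease, screw_tray, spanner from where it was at the start of the episode below 0.03 m); the arm keeps its last pose, push and grip.
It fails at once if the cover touches the gearbox (contact force between cover and gearbox above 0.5 N).
It fails at once if a bystander is pushed more than 30 mm (distance of any of grease, screw_tray, spanner from where it was at the start of the episode above 0.03 m).
It also fails if it takes over 46 s, if anything falls off the work surface, if the arm or the gripper's body presses on something with over 40 N, if the wrist force passes 120 N, or if a joint passes its speed limit or range.

## Working session

There is one attempt and no reset: what is moved stays moved. The work goes in short steps, Python scripts to look and compute and a shell command to move; the robot and the scene stay as the last step left them, time stands still between calls to the robot, and variables do not carry over. Pictures are saved under pics/ and viewed, at most 10 in all, crops included, and the job is handed in when it is done.

```bash
mkdir -p pics
cat > h.py <<'E'
import numpy as np, cv2
from cell import readout, read_camera, r
from scipy.spatial.transform import Rotation as Ro
def snap(n,f):
    s=readout.sense(); c=read_camera(n); c['s']=s
    cv2.imwrite('pics/'+f,c['image'][:,:,::-1]); np.save('pics/'+f+'.npy',c,allow_pickle=True); return c
def load(f): return np.load('pics/'+f+'.npy',allow_pickle=True).item()
def plane(c,uv,z):
    K=np.array(c['mtx']); d=np.linalg.inv(K)@np.array([uv[0],uv[1],1.])
    if 'R' in c:
        R=np.array(c['R']);t=np.array(c['t']).ravel(); o=-R.T@t; d=R.T@d
    else:
        a=np.hypot(d[0],d[1]); d=np.array([d[0]/a*np.sin(a),d[1]/a*np.sin(a),np.cos(a)])
        T=np.array(c['tool_from_camera']); Rt=Ro.from_rotvec(c['s']['tcp_rot']).as_matrix()
        o=Rt@T[:3,3]+np.array(c['s']['position']); d=Rt@T[:3,:3]@d
    return o+d*(z-o[2])/d[2]
E
python3 - <<'E'
from h import *
a=snap('top','top0.png');b=snap('scene','scene0.png');s=readout.sense()
print(s['position'],s['tcp_rot'],s['t'],s['opening'])
w=snap('wrist','wr0.png');print(w['tool_from_camera'],w['mtx'],a['mtx'],a['R'],a['t'])
E
```

```text
[ 212.56068559 -533.73770985  230.47439501] [-3.08385888e+00 -5.91167049e-01 -4.26810966e-05] 0.1 1.0035671206338324
[[ 5.43098228e-04 -9.46491620e-01 -3.22727934e-01  8.38469937e+01]
 [ 9.99999519e-01  7.77600724e-04 -5.97700359e-04  3.37809947e-01]
 [ 8.16671856e-04 -3.22727454e-01  9.46491587e-01 -1.42355290e+02]
 [ 0.00000000e+00  0.00000000e+00  0.00000000e+00  1.00000000e+00]] [[297.31863964   0.         255.67876141]
 [  0.         297.31863964 190.12215106]
 [  0.           0.           1.        ]] [[350.3884794    0.         254.71006535]
 [  0.         350.3884794  189.80980752]
 [  0.           0.           1.        ]] [[ 0.00336756 -0.99999067  0.00270607]
 [-0.99407491 -0.00364161 -0.10863616]
 [ 0.108645   -0.00232419 -0.9940779 ]] [7.23887624e-01 6.12973747e+02 1.01589537e+03]
```

View pics/top0.png

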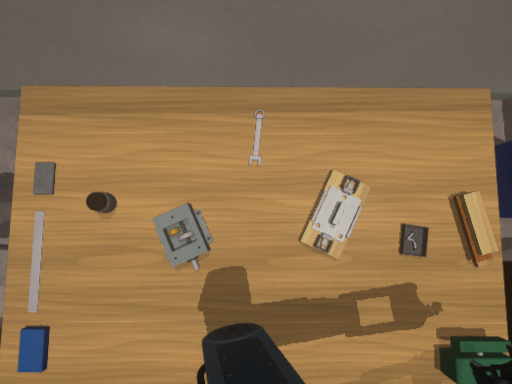

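View pics/scene0.png

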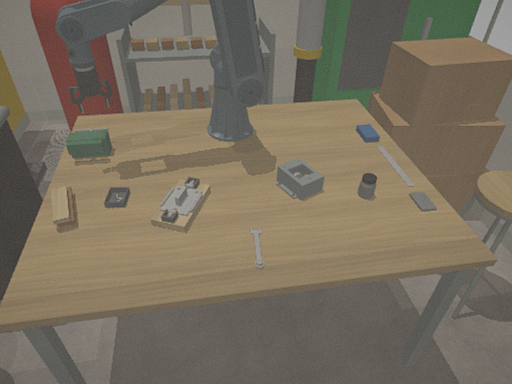

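The top view shows the stand and cover at about (336,213), the gearbox at (182,235) with its stub at (195,265), and the arm clear of both. I'll enlarge both areas.

Run:
```python
from h import *
c=load('top0.png');im=c['image'][:,:,::-1]
A=im[165:262,295:375];B=im[195:275,145:220]
A=cv2.resize(A,(400,485),interpolation=cv2.INTER_CUBIC);B=cv2.resize(B,(375,400),interpolation=cv2.INTER_CUBIC)
o=np.zeros((485,780,3),np.uint8);o[:,:400]=A;o[:400,400:775]=B;cv2.imwrite('pics/crop0.png',o)
# stand centre/rib top rough
for n,uv,z in [('rib',(336.5,212),72),('standc',(335.5,214),30),('box',(182,234.5),70),('stub',(195,266),32)]:
    print(n,plane(c,uv,z).round(1))
```

```text
rib [ 545.6 -231.6   72. ]
standc [ 541.6 -238.4   30. ]
box [480.2 209.6  70. ]
stub [388.1 176.9  32. ]
```

View pics/crop0.png

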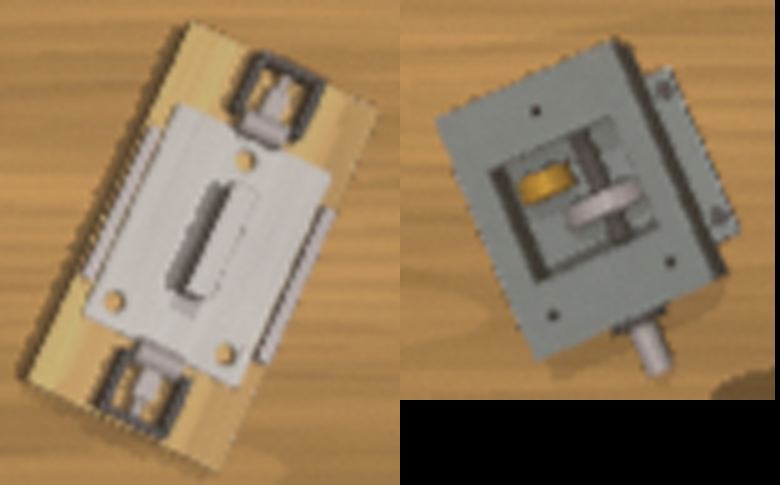

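```bash
cat >> h.py <<'E'
def fit(h0,h1,h2):
    """2D pose from holes: centre (pattern origin), yaw of x, residual"""
    P=np.array([[-55,36],[-55,-36],[55,0.]]);Q=np.array([h0,h1,h2])[:,:2]
    p=P-P.mean(0);q=Q-Q.mean(0);a=np.arctan2((p[:,0]*q[:,1]-p[:,1]*q[:,0]).sum(),(p*q).sum())
    R=np.array([[np.cos(a),-np.sin(a)],[np.sin(a),np.cos(a)]]);t=Q.mean(0)-R@P.mean(0)
    return t,a,np.linalg.norm(P@R.T+t-Q,axis=1)
E
python3 - <<'E'
from h import *
c=load('top0.png')
f=lambda x,y,ox,oy:(ox+(x+.5)/5-.5,oy+(y+.5)/5-.5)
cv=[plane(c,f(x,y,295,165),34) for x,y in [(115,301),(226,354),(246,160)]]
bx=[plane(c,f(x-400,y,145,195),70) for x,y in [(552,316),(670,262),(535,111)]]
for n,h in(('cover',cv),('box',bx)):
    print(n,fit(*h))
s=readout.sense();R=Ro.from_rotvec(s['tcp_rot']).as_matrix();print(R.round(3),np.arctan2(R[1,1],R[0,1]))
E
```

```text
cover (array([ 543.62969596, -239.86140389]), np.float64(-0.4425072141394146), array([0.03075486, 0.11304365, 0.13437223]))
box (array([480.0667362 , 217.66044971]), np.float64(0.4300574743788738), array([0.42699018, 0.37354183, 0.30571553]))
[[ 0.929  0.37  -0.   ]
 [ 0.37  -0.929  0.001]
 [ 0.    -0.001 -1.   ]] -1.191988379466572
```

```bash
python3 -m handwheel '[[2.6,-0.9,0,0.1],[7.2,-2.6,0,0.2],[12,-4.3,0,0.3],[16.6,-6,0,0.4],[21.2,-7.7,0,0.52],[25.8,-9.4,0,0.64],[30.4,-11,0,0.74],[35,-12.6,0,0.82]]' 0.4
python3 - <<'E'
from h import *
s=readout.sense();R=Ro.from_rotvec(s['tcp_rot']).as_matrix();print(s['t'],s['position'],np.arctan2(R[1,0],R[0,0]),s['joint_pos'])
print(R.T@(np.array([543.6,-239.9,0])-s['position']))
E
```

```text
t: 0.95
position: [492.4, -286.0, 231.2]
tcp_rot: [3.064, -0.693, -0.0]
wrist_force: [0.3, -1.5, 0.2]
opening: 0.602
grasp_force: 0.0
0.95 [ 492.41831772 -286.04336867  231.18690472] -0.44504042729603693 [-7.34574702e-01  1.68695218e-01  1.62122077e+00 -7.49041480e-05
  1.35176022e+00  1.28127833e+00]
[ 26.35511839 -63.69280444 231.18130198]
```

```bash
python3 -m handwheel '[[0.9,-2.1,1,0],[1.8,-4.3,2.5,0],[2.6,-6.4,4,0],[2.6,-6.4,4,0],[2.6,-6.4,4,0]]'
python3 - <<'E'
from h import *
c=snap('wrist','w1.png');print(c['s']['position'])
E
```

```text
t: 1.45
position: [541.8, -240.6, 190.7]
tcp_rot: [-3.066, 0.686, 0.002]
wrist_force: [0.1, 0.1, 0.8]
opening: 0.603
grasp_force: 0.0
[ 541.77712871 -240.64644648  190.74260856]
```

View pics/w1.png

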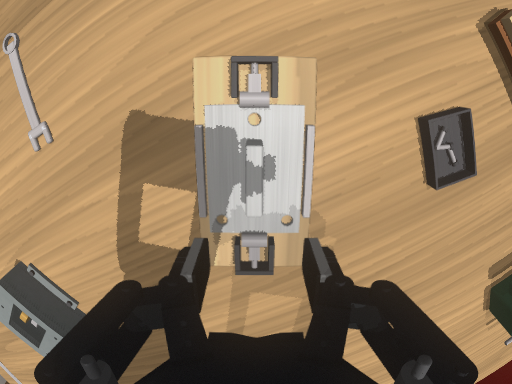

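The wrist view shows the cover from straight above its +x end: hole2 at (254,120), hole0 at (222,219) in shadow, hole1 at (286,219). The rib is vertical at x≈254. Refining the centroids.

```bash
cat >> h.py <<'E'
def blob(c,uv,rad=9,k='sat'):
    """weighted centroid of saturated (wood seen through hole) or dark pixels near uv"""
    u,v=uv;im=c['image'][v-rad:v+rad+1,u-rad:u+rad+1].astype(np.uint8)
    hsv=cv2.cvtColor(im,cv2.COLOR_RGB2HSV);g=(hsv[:,:,1] if k=='sat' else 255-hsv[:,:,2]).astype(np.uint8)
    _,m=cv2.threshold(g,0,255,cv2.THRESH_OTSU);n,l,st,ce=cv2.connectedComponentsWithStats(m)
    i=min(range(1,n),key=lambda i:np.hypot(*(ce[i]-rad))+ (99 if st[i,4]<4 else 0));return ce[i]+[u-rad,v-rad],st[i,4]
E
python3 - <<'E'
from h import *
c=load('w1.png')
B=[blob(c,p) for p in [(222,219),(286,219),(254,120)]];print(B)
t,a,e=fit(*[plane(c,b[0],33) for b in B]);print(t,a,e)
s=readout.sense();R=Ro.from_rotvec(s['tcp_rot']).as_matrix();print(np.arctan2(R[1,0],R[0,0]),R.T@(np.array([*t,41])-s['position']))
E
```

```text
[(array([221.7027027 , 219.02702703]), np.int32(74)), (array([286.13333333, 218.98666667]), np.int32(75)), (array([253.92741935, 118.65322581]), np.int32(124))]
[ 544.60477723 -239.48679009] -0.44063639643411273 [0.15410491 0.27202394 0.16189374]
-0.4410133319670494 [  1.70831933  -2.95804588 150.4679425 ]
```

```bash
python3 -m handwheel '[[0.1,-0.15,2,0],[0.2,-0.3,5,0],[0.2,-0.3,8,0],[0.2,-0.3,10.5,0],[0.2,-0.3,12.5,0],[0.2,-0.3,14,0],[0.2,-0.3,14.8,0],[0.2,-0.3,14.8,0]]'
python3 -m handwheel '[[0,0,0,0],[0,0,0,0],[0,0,0,0],[0,0,0,0],[0,0,0,0],[0,0,0,0],[0,0,0,0],[0,0,0,0]]' 1 80
```

```text
t: 2.3
position: [544.6, -239.4, 42.8]
tcp_rot: [-3.065, 0.688, 0.002]
wrist_force: [-0.2, 0.6, -0.7]
opening: 0.599
grasp_force: 0.0
t: 3.1
position: [546.1, -239.8, 44.8]
tcp_rot: [3.064, -0.687, 0.004]
wrist_force: [-1.2, -1.3, 6.8]
opening: 0.175
grasp_force: 79.3
```

```bash
python3 -m handwheel '[[0,0,-0.2,0],[0,0,-0.5,0],[0,0,-0.9,0],[0,0,-1.4,0],[0,0,-2,0],[0,0,-3,0],[0,0,-4,0],[0,0,-5,0]]' - 90
python3 -m handwheel '[[0,0,-2,0],[0,0,-5,0],[0,0,-8,0],[0,0,-10,0],[0,0,-10,0],[0,0,-10,0]]'
python3 - <<'E'
from h import *
c=snap('wrist','w2.png');s=c['s'];R=Ro.from_rotvec(s['tcp_rot']).as_matrix();print(s['position'],np.arctan2(R[1,0],R[0,0]),R[:,2])
E
```

```text
t: 3.9
position: [545.3, -239.2, 94.7]
tcp_rot: [3.065, -0.687, 0.001]
wrist_force: [-0.1, -1.0, -2.6]
opening: 0.17
grasp_force: 89.2
t: 4.5
position: [545.1, -239.1, 193.5]
tcp_rot: [3.065, -0.687, 0.001]
wrist_force: [0.6, 0.7, -4.7]
opening: 0.171
grasp_force: 89.3
[ 545.07730847 -239.06340569  193.46151223] -0.44125191580835266 [ 4.76212243e-04 -3.49364798e-04 -9.99999826e-01]
```

View pics/w2.png

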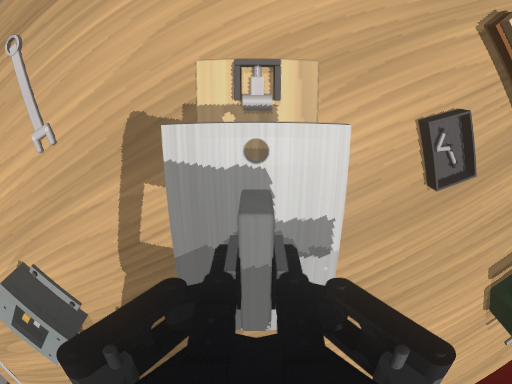

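The cover is out and hanging level in the jaws. Hole2 is at (257,151), the front corners at about (162,125) and (351,124), and the other two holes are hidden by the gripper. Next I measure the cover in the tool frame.

```bash
cat >> h.py <<'E'
def cover_in_tool(c,pr=True):
    """front edge line of the cover plate + hole2; returns yaw error, hole2 in tool at assumed plate-top level"""
    im=c['image'];hsv=cv2.cvtColor(im,cv2.COLOR_RGB2HSV)
    m=((hsv[:,:,1]<45)&(hsv[:,:,2]>60)).astype(np.uint8)
    m[:100]=0;m[200:]=0;m[:,:150]=0;m[:,365:]=0
    m=cv2.morphologyEx(m,cv2.MORPH_OPEN,np.ones((5,5)))
    n,l,st,ce=cv2.connectedComponentsWithStats(m);i=1+np.argmax(st[1:,4]);m=(l==i)
    return m
E
python3 - <<'E'
from h import *
c=load('w2.png');m=cover_in_tool(c)
pts=[(x,np.argmax(m[:,x])) for x in range(180,335,5)];print(pts[::3])
L=[(y,np.argmax(m[y]),511-np.argmax(m[y][::-1])) for y in range(122,160,4)];print(L)
b=blob(c,(257,151),17);print(b)
s=c['s'];R=Ro.from_rotvec(s['tcp_rot']).as_matrix()
tl=lambda uv,z:R.T@(plane(c,uv,z)-s['position'])
for dz in(-14,-11,-8,-5):
    z=s['position'][2]+dz
    a1,a2,h=tl((162,124.),z),tl((351,124.),z),tl(b[0],z-3)
    print(dz,np.linalg.norm(a2-a1),a1[:2],a2[:2],h)
E
```

```text
[(180, np.int64(123)), (195, np.int64(123)), (210, np.int64(123)), (225, np.int64(122)), (240, np.int64(122)), (255, np.int64(122)), (270, np.int64(122)), (285, np.int64(122)), (300, np.int64(123)), (315, np.int64(123)), (330, np.int64(124))]
[(122, np.int64(214), np.int64(291)), (126, np.int64(161), np.int64(350)), (130, np.int64(161), np.int64(350)), (134, np.int64(162), np.int64(350)), (138, np.int64(162), np.int64(349)), (142, np.int64(162), np.int64(349)), (146, np.int64(162), np.int64(349)), (150, np.int64(163), np.int64(348)), (154, np.int64(163), np.int64(348)), (158, np.int64(163), np.int64(348))]
(array([255.65458937, 149.59178744]), np.int32(414))
-14 102.46731284272252 [ 68.29000979 -51.08452304] [68.39732292 51.38273296] [52.76007098 -0.32069758 17.03055735]
-11 100.50186772695832 [ 68.58966475 -50.10824719] [68.69491948 50.39356478] [53.34636288 -0.31818065 14.03089705]
-8 98.53642261119406 [ 68.88931971 -49.13197134] [68.99251605 49.4043966 ] [53.93265479 -0.31566372 11.03123674]
-5 96.57097749542989 [ 69.18897466 -48.15569549] [69.29011261 48.41522842] [54.51894669 -0.3131468   8.03157643]
```

```bash
python3 -m handwheel '[[-1,-0.9,-1.2,-0.05],[-3.2,-2.9,-2.8,-0.15],[-6,-5.5,-4.8,-0.27],[-9,-8.2,-7,-0.4],[-12.2,-11,-9,-0.53],[-15.2,-13.8,-10.6,-0.67],[-18,-16.4,-10.6,-0.79],[-20.5,-18.6,-10.6,-0.87]]'
python3 - <<'E'
from h import *
s=readout.sense();R=Ro.from_rotvec(s['tcp_rot']).as_matrix();print(s['t'],s['position'],np.arctan2(R[1,0],R[0,0]),s['grasp_force'])
print(R.T@(np.array([375.6,169.7,300])-s['position']))
E
```

```text
t: 5.35
position: [437.8, 18.4, 298.2]
tcp_rot: [-3.067, -0.676, 0.002]
wrist_force: [-0.1, -0.4, -3.3]
opening: 0.168
grasp_force: 89.3
5.35 [437.79948484  18.35278474 298.20505114] 0.4335901790083819 89.25619840621948
[   7.13980155 -163.4763274    -1.57826962]
```

```bash
python3 -m handwheel '[[0.1,-2.5,0,0],[0.3,-6,0,0],[0.5,-10,0,0],[0.7,-13.5,0,0],[0.7,-15.8,0,0],[0.7,-16.3,0,0],[0.7,-16.3,0,0],[0.7,-16.3,0,0]]'
python3 - <<'E'
from h import *
c=snap('wrist','w3.png');print(c['s']['position'])
E
```

```text
t: 6.15
position: [377.8, 167.1, 298.5]
tcp_rot: [3.069, 0.668, -0.002]
wrist_force: [-0.0, -0.5, -2.7]
opening: 0.17
grasp_force: 89.3
[377.84999931 167.09977891 298.53464106]
```

View pics/w3.png

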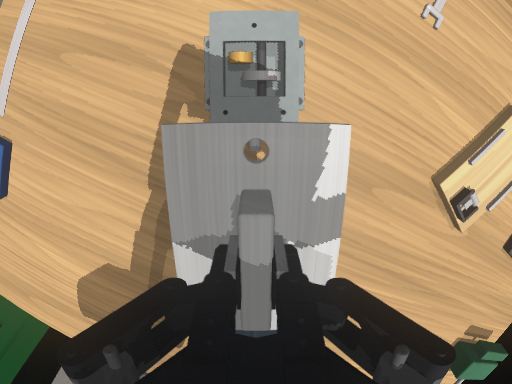

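Gearbox is straight ahead of the cover: threaded holes at (254,25), (225,112), (283,112); cover hole2 still at (257,151), so it has not slipped.

Run:
```python
from h import *
c=load('w3.png')
B=[blob(c,p,5,'dark') for p in [(225,112),(283,112),(254,25)]];print(B)
H=[plane(c,b[0],70) for b in B]
t,a,e=fit(*H);print(t,a,e, blob(c,(257,151),16,'dark'))
s=readout.sense();R=Ro.from_rotvec(s['tcp_rot']).as_matrix();print(s['position'],np.arctan2(R[1,0],R[0,0]),R.T@(np.array([*t,70])-s['position']))
```

```text
[(array([225., 112.]), np.int32(21)), (array([280.64285714, 112.07142857]), np.int32(56)), (array([253.84210526,  24.84210526]), np.int32(19))]
[480.61590642 217.17464439] 0.41904008005695914 [1.46539944 1.62644704 0.16120449] (array([255.03687636, 150.11279826]), np.int32(461))
[378.06750933 166.9094604  298.75374693] 0.4277460322864467 [114.40544067  -3.23627536 228.63062102]
```

Run:
```python
from h import *
c=load('w3.png')
print(c['image'][107:118,276:291].min(2))
B=[blob(c,(225,112),5,'dark'),blob(c,(283,112),3,'dark'),blob(c,(254,25),5,'dark')];print(B[1])
t,a,e=fit(*[plane(c,b[0],70) for b in B]);print(t,a,e)
s=readout.sense();R=Ro.from_rotvec(s['tcp_rot']).as_matrix();print(s['position'],np.arctan2(R[1,0],R[0,0]),R.T@(np.array([*t,70])-s['position']))
```

```text
[[103 102 102 134 157 155 155 155 154 155 155 156 158 158 158]
 [102 102 102 101 100 133 155 155 155 155 155 156 157 157 158]
 [103 102 102 102 102  99 118 139 151 155 156 158 158 158 159]
 [102 102 102 102  98  85  68  63  91 139 155 157 157 159 158]
 [101 101 102 102  90  63  55  55  46  97 144 157 158 158 159]
 [101 102 102 102  89  60  55  57  57  79 136 157 158 158 159]
 [100 101 102 101  95  73  57  58  63 107 146 157 158 159 158]
 [100 101 102 102 101 108 105  95 106 137 155 157 158 159 159]
 [100 100 102 101 102 129 150 142 147 153 157 158 158 158 158]
 [100 101 101 100 118 149 159 158 157 158 156 156 157 157 157]
 [100 101 100 100 109 123 141 158 157 156 157 156 157 158 158]]
(array([282.12903226, 111.90322581]), np.int32(31))
[480.8898789  216.76940004] 0.4262911893848236 [0.56886641 0.663096   0.13827228]
[378.06750933 166.9094604  298.75374693] 0.4277460322864467 [114.48662517  -2.75389276 228.63061635]
```

```bash
python3 -m handwheel '[[1,0,1,0],[3.5,-0.1,3,0],[6.5,-0.2,6,0],[9,-0.3,9,0],[11,-0.3,12,0],[11.6,-0.3,15,0],[11.6,-0.3,16.8,0],[11.6,-0.3,17.2,0]]'
python3 -m handwheel '[[0,0,0,0],[0,0,0,0],[0,0,0,0]]'
python3 - <<'E'
from h import *
c=snap('wrist','w4.png');t=snap('top','top4.png');sc=snap('scene','scene4.png');s=c['s']
R=Ro.from_rotvec(s['tcp_rot']).as_matrix();print(s['position'],np.arctan2(R[1,0],R[0,0]))
A=cv2.resize(c['image'][100:200,200:310],(440,400),interpolation=cv2.INTER_CUBIC)
B=cv2.resize(sc['image'][140:210,265:335],(350,350),interpolation=cv2.INTER_CUBIC)
o=np.zeros((400,795,3),np.uint8);o[:,:440]=A;o[:350,440:790]=B;cv2.imwrite('pics/crop4.png',o[:,:,::-1])
E
```

```text
t: 7.0
position: [480.7, 217.1, 124.0]
tcp_rot: [3.07, 0.666, -0.01]
wrist_force: [-0.7, -0.4, -2.8]
opening: 0.17
grasp_force: 89.2
t: 7.3
position: [483.3, 218.7, 128.9]
tcp_rot: [3.07, 0.668, 0.005]
wrist_force: [0.0, 0.3, -3.2]
opening: 0.17
grasp_force: 89.2
[483.26866313 218.69374609 128.94341735] 0.4284191851823559
```

View pics/crop4.png

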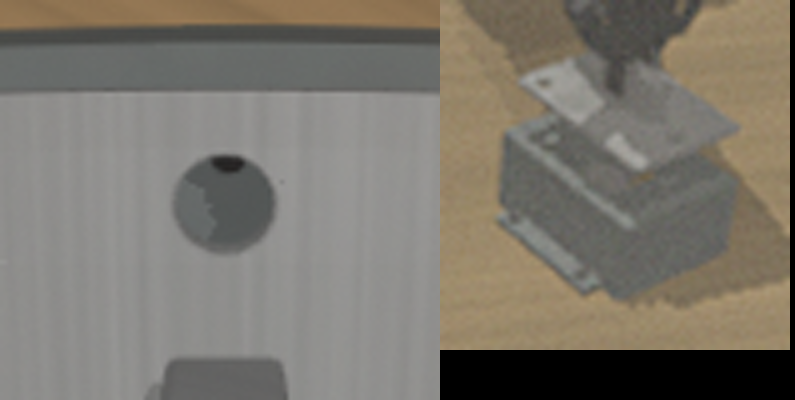

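Through hole2 at crop (225,203) the threaded hole appears dark at the upper rim (228,162). That is consistent with the oblique view at a ~40 mm gap. I'll let it settle, then go lower.

```bash
python3 -m handwheel '[[0,0,0.3,0],[0,0,0.6,0],[0,0,1,0],[0,0,1.4,0],[0,0,1.8,0],[0,0,2,0],[0,0,2,0],[0,0,2,0]]'
python3 -m handwheel '[[0,0,0,0],[0,0,0,0],[0,0,0,0],[0,0,0,0],[0,0,0,0]]'
python3 - <<'E'
from h import *
c=snap('wrist','w5.png');t=snap('top','top5.png');sc=snap('scene','scene5.png');s=c['s']
R=Ro.from_rotvec(s['tcp_rot']).as_matrix();print(s['position'],np.arctan2(R[1,0],R[0,0]),R.T@(np.array([482.1,217.3,97])-s['position']))
A=cv2.resize(c['image'][115:185,215:295],(480,420),interpolation=cv2.INTER_CUBIC)
B=cv2.resize(t['image'][205:270,150:212],(310,325),interpolation=cv2.INTER_CUBIC)
o=np.zeros((420,795,3),np.uint8);o[:,:480]=A;o[:325,480:790]=B;cv2.imwrite('pics/crop5.png',o[:,:,::-1])
E
```

```text
t: 8.25
position: [482.1, 218.7, 107.3]
tcp_rot: [3.07, 0.668, -0.0]
wrist_force: [0.7, -0.2, -2.7]
opening: 0.17
grasp_force: 89.2
t: 8.75
position: [482.1, 218.7, 107.3]
tcp_rot: [-3.07, -0.668, -0.0]
wrist_force: [0.3, -0.5, -3.0]
opening: 0.169
grasp_force: 89.2
[482.11331782 218.73390118 107.34853008] 0.4287704035094012 [-0.60927255  1.29873132 10.34844958]
```

View pics/crop5.png

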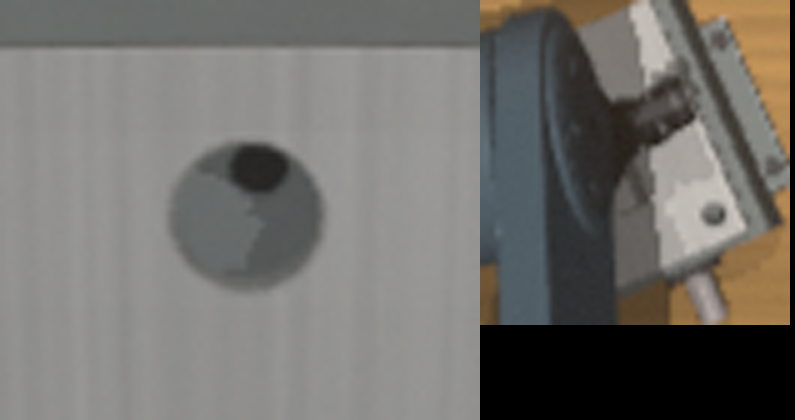

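The wrist view shows hole2's rim centred at crop (246,216), px ≈ (256,151). The threaded hole is wholly visible in its upper part at (260,168), px ≈ (258.3,143). The top view shows cover hole1 at about px (196.5,247.5).

Run:
```python
from h import *
c=load('w5.png');s=c['s'];R=Ro.from_rotvec(s['tcp_rot']).as_matrix();p=s['position']
q=lambda x,y:(215+(x+.5)/6-.5,115+(y+.5)/6-.5)
zt=p[2]-9
L,Rr,T,B=[plane(c,q(*k),zt) for k in[(169,216),(324,216),(246,142),(246,293)]]
print('diam',np.linalg.norm(L-Rr),np.linalg.norm(T-B))
ch=plane(c,q(246.5,216),zt);bh=plane(c,q(260,168),70)
print('cover h2',ch,'box h2',bh,'to move (tool)',(R.T@(bh-ch))[:2],'cover h2 in tool',R.T@(ch-p))
t=load('top5.png');k=(150+(233.5)/5-.5,205+213.5/5-.5)
ch1=plane(t,k,zt);a=s and np.arctan2(R[1,0],R[0,0]);a=.428
Rb=np.array([[np.cos(a),-np.sin(a)],[np.sin(a),np.cos(a)]])
print('cover h1 by top',ch1,'expected', p[:2]+Rb@np.array([-56.3,-36]))
for n,b in(('wrist',(480.9,216.8)),('top',(480.1,217.7))):print(n,'box h1',b+Rb@[-55,-36.],'h2',b+Rb@[55.,0])
```

```text
diam 13.375591902146498 13.327916615036235
cover h2 [531.18865987 240.88739285  98.34853008] box h2 [531.1930544  239.40512343  70.        ] to move (tool) [-0.61503274  1.35037589] cover h2 in tool [53.84242308  0.2552522   9.00526035]
cover h1 by top [446.07979731 163.83802747  98.34853008] expected [445.83358222 162.6137552 ]
wrist box h1 [445.80300138 161.21942167] h2 [530.938872   239.62786211]
top box h1 [445.00300138 162.11942167] h2 [530.138872   240.52786211]
```

```bash
python3 -m handwheel '[[-0.03,0.07,0.2,0],[-0.07,0.14,0.4,0],[-0.07,0.14,0.6,0],[-0.07,0.14,0.8,0],[-0.07,0.14,1.0,0],[-0.07,0.14,1.1,0],[-0.07,0.14,1.1,0],[-0.07,0.14,1.1,0]]'
python3 -m handwheel '[[0,0,0,0],[0,0,0,0],[0,0,0,0],[0,0,0,0],[0,0,0,0]]'
python3 - <<'E'
from h import *
c=snap('wrist','w6.png');t=snap('top','top6.png');sc=snap('scene','scene6.png');s=c['s']
R=Ro.from_rotvec(s['tcp_rot']).as_matrix();print(s['position'],np.arctan2(R[1,0],R[0,0]),R[:,2])
A=cv2.resize(c['image'][125:175,225:285],(360,300),interpolation=cv2.INTER_CUBIC)
B=cv2.resize(t['image'][230:265,180:215],(350,350),interpolation=cv2.INTER_CUBIC)
S=cv2.resize(sc['image'][150:206,260:340],(320,224),interpolation=cv2.INTER_CUBIC)
o=np.zeros((530,720,3),np.uint8);o[:300,:360]=A;o[:350,365:715]=B;o[302:526,:320]=S;cv2.imwrite('pics/crop6.png',o[:,:,::-1])
E
```

```text
t: 9.7
position: [482.1, 217.2, 96.3]
tcp_rot: [-3.07, -0.668, -0.0]
wrist_force: [-0.1, -0.2, -3.4]
opening: 0.172
grasp_force: 89.2
t: 10.2
position: [482.0, 217.2, 96.3]
tcp_rot: [-3.07, -0.668, -0.0]
wrist_force: [0.1, -0.3, -3.4]
opening: 0.167
grasp_force: 89.2
[482.04540879 217.16110611  96.31587287] 0.42876647486854697 [ 4.61864269e-05  3.25069564e-05 -9.99999998e-01]
```

View pics/crop6.png

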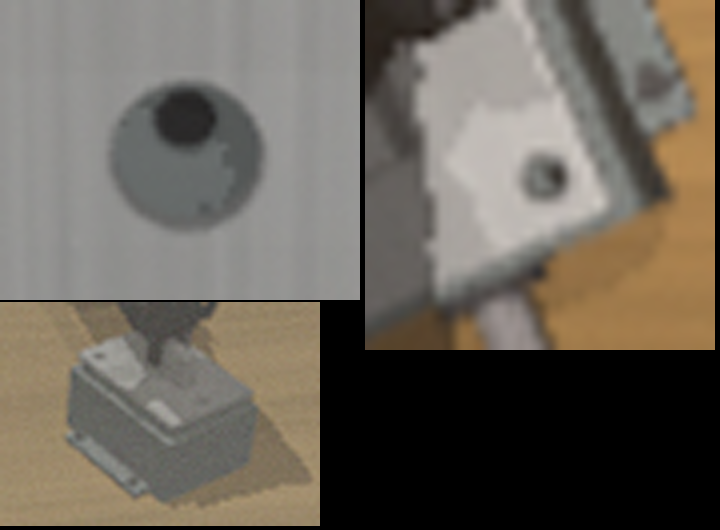

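Wrist view: hole2's rim is centred at crop (187,156), with the threaded hole wholly visible at (186,117). The scene view shows a small, even gap above the casing. One numerical check follows.

Run:
```python
from h import *
c=load('w6.png');s=c['s'];R=Ro.from_rotvec(s['tcp_rot']).as_matrix();p=s['position']
q=lambda x,y:(225+(x+.5)/6-.5,125+(y+.5)/6-.5)
ch=plane(c,q(187,156),p[2]-9);bh=plane(c,q(186,117),70);print((R.T@(bh-ch))[:2])
t=load('top6.png');k=(180+(546-365+.5)/10-.5,230+177.5/10-.5);h1=plane(t,k,p[2]-9)
print(h1,'box h1 by top [445.0 162.1], wrist [445.8 161.2]')
```

```text
[ 0.38573574 -0.10557717]
[445.35849201 161.58137731  87.31587287] box h1 by top [445.0 162.1], wrist [445.8 161.2]
```

All checks agree to within 1 mm, so I'm handing in.

```bash
python3 -c "
from cell import r
print(r.finish_job())"
```

```text
the job is handed in; nothing more can be done
None
```

The cover is out of the catches and held level roughly 11 mm above the gearbox. The two holes I could check, the single-end hole and one corner hole, are within about 1 mm of their threaded holes. The gripper hid the third; its position follows from the measured pose. I handed the job in at about 10 s with the cover still gripped, and no verdict came back.

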